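Swing the grease cover of the gearbox aside

TASK

Two machine units stand on the garage table, each with a flat swivelling grease cover on top. On the box-shaped gearbox (not the round winch housing), swing the cover sideways around its pivot screw, about a quarter turn, so that the grease port under it is fully uncovered. Let go of it there, and leave the cover of the round winch as it is.

Things in the scene. Friction and masses are not known exactly. Their poses are not given: they have to be found in the camera images.
- gearbox_cover (a joint): Swivel angle (rad) of the gearbox's cover: flat pear-shaped steel plate, 5 mm thick, 100 mm long, up to 48 mm wide, on the gearbox's flat top at 110 mm height. 0 = squarely over the port, at its stop; starts at 0 to 0.25; opens only counter-clockwise seen from above, to a stop at 1.9. Light friction (2 N at the post); stays where left. The 30 mm port is clear from about 0.8.
- gearbox_cover_post (a point): Centre, half-way up, of the upright round steel post by which the gearbox's cover is moved: 16 mm diameter, 40 mm tall, standing on the plate 75 mm from the pivot. The plate's upper face is 20 mm below this point, the post's top 20 mm above it, at 155 mm over the table. It swings with the cover on a level circle.
- gearbox_pivot (a point): Axis of the cover's pivot screw (16 mm head, 4 mm high) at the plate's upper face, 115 mm up. x runs from the pivot over the port (50 mm away), y to the side the cover opens to, z up. The gearbox: a fixed grey box, 150 mm along x, 120 along y, 110 high, centre 40 mm from the pivot along x; shaft stubs at 55 mm height on its +x and -y sides. Only the cover and 3 mm bolt heads stand on its top.
- winch_cover (a joint): Swivel angle (rad) of the same kind of cover, with the same post, on the bystander: a fixed round winch housing, about 156 mm across and 110 mm high, at least 250 mm to the left or right of the gearbox, centre to centre. Starts at 0 to 0.15; to be left as it is.
Things that resemble listed ones, but are neither listed nor needed, are in the scene too. What is shaped like the part that bears winch_cover but blue or red is not meant.

How it is judged:
By the outcome, as a careful person would: the job done as asked, in the order asked, and still so for the second after the job is handed in, with the robot touching nothing.
It also fails if it takes over 32 s, if anything falls off the work surface, if the arm or the gripper's body presses on something with over 40 N, if the wrist force passes 120 N, or if a joint passes its speed limit or range.

ROBOT

A 6-joint arm with a two-finger parallel gripper is mounted at the origin on the work surface. World frame = base frame: x ahead of the robot, y to its left, z up, the work surface at z = 0. Lengths are in m, angles in rad, forces in N, time in s.
With the tool pointing down it reaches from about 0.425 to 0.95 m from the base axis. Payload 3.5 kg.
Tool frame: the origin (TCP) lies at the very end of the fingers, on their centre line; the grasp point (between the pads) lies 19 mm behind it; y points along the fingers, z is the direction in which the jaws open and shut, and the axes are right-handed (so a half turn about y gives the same grasp; the last joint's range is limited). The gripper opens to 85 mm and grips with 20 to 120 N. Pads are 22 mm wide; open, the fingers measure 114 mm over their backs; the gripper's body (76 mm by 85 mm) begins 54 mm behind the grasp point. The pads swing forward as they close: fully open they stand 13 mm farther back than shut.
Start: joints at [-1.255, 0.286, 1.577, -0, 1.279, -0.15], TCP at [0.303, -0.603, 0.201] pointing down, gripper open.
Joint ranges: [-2.77, 2.77], [-0.9, 2.22], [0.21, 2.48], [-1.53, 4.67], [0.24, 2.81], [-2.84, 2.84]. Speed limits (rad/s): [2.79, 2.79, 3.14, 3.14, 3.14, 3.14].

INTERFACE

Orientations are given as a unit quaternion [x, y, z, w].
In Python, from plant import ctrl gives the robot as it stands. The module is installed in compiled form; this text tells all that it offers.
- The arm moves only by the tool jog_arm, never from a script. Its argument "deltas" is a list of rows, each a list of 3 entries, a list of its own where there are three numbers: the turn, a rotation vector about the tool's x, y, z in rad, then the shift along the tool's x, y, z in m, then the opening, from 0 (shut) to 1 (fully open). In form: [[[wx, wy, wz], [dx, dy, dz], gripper], ...]. A call has 1 to 10 rows; each row is the pose to reach, as a shift and turn from the pose measured when the call began, along the tool's axes at that moment; what a row does not reach only later rows make up. A row lasts 1/12 s, in which the tool goes at most 41.7 mm and 7.16 degrees, less where a joint would pass 70% of its speed; a pose out of reach is approached as far as the arm can. A call with a gripper value outside its range is refused whole. The fingers move at their own pace and stop on an object; "force" is the grip in N (left out, the last holds). Time passes only in rows, so rows that repeat a pose let the fingers close. It gives the time, the measured TCP pose, the force and the opening at its end, in the units of the state.
- ctrl.get_state(): the state, without advancing time (a new reading comes with each control period).
- ctrl.read_camera(name): name is "scene" or "top" or "wrist"; returns a dict with "pixels" (480x640x3 uint8, blue, green, red), "range_z" (480x640 float32, m along the optical axis (not along the pixel's ray), 0 where there is no reading), "fx", "fy", "cx", "cy" (pixels), "T" (4x4, takes a point from camera to world coordinates); the wrist camera has in their place "mount" (4x4, takes a point from camera to tool coordinates, whose origin is the TCP and whose axes are the tool frame's). Camera axes: x right, y up, looking along -z (the intrinsics and any distortion apply to the point x, -y, -z); pixel columns grow to the right and rows downward; lengths in m; the calibration is good to about 2 mm. A picture is of the moment at which its call begins: read the wrist's pose just before it.
- ctrl.sign_off(): hands the job in, once; it reports no verdict.
The state is a dict: "time": time; "qpos": joint angles; "dq": joint speeds; "joint_efforts": joint torques, N m; "eef_pos": TCP position; "tcp_rot": TCP orientation; "contact_force": force on the tool from outside, world axes, zero at the start; "wrist_torque": the same for the moment, N m; "opening": opening from 0.0 (shut) to 1.0 (fully open).
Only numpy, scipy, OpenCV 4.12 (cv2) and the standard library are available. Lean on these libraries where they do the work, as an engineer would, in place of code of your own. Each camera call takes 0.05 s, during which the arm holds its last target.

## Working session

There is one attempt and no reset: what is moved stays moved. The work goes in short steps, Python scripts to look and compute and a tool call to move; the robot and the scene stay as the last step left them, time stands still between calls to the robot, and variables do not carry over. Pictures are saved under pics/ and viewed, and the job is handed in when it is done.

Besides the shell and the picture viewer there is one more tool, called after "Call:" as name([rows], argument=value, ...), one row to a line, values as JSON. jog_arm: Moves the arm, as the interface text tells. Its arguments: {"type":"object","properties":{"deltas":{"type":"array","items":{"type":"array"}},"force":{"type":"number"}},"required":["deltas"]}

```bash
mkdir -p pics; python3 - <<'E'
from plant import ctrl
import cv2, numpy as np, pickle
s=ctrl.get_state(); print({k:np.round(v,3) for k,v in s.items()})
d={}
for n in ("scene","top"):
    c=ctrl.read_camera(n); d[n]=c; cv2.imwrite(f"pics/{n}1.png",c["pixels"]); print(n,{k:np.round(c[k],3) for k in c if k not in("pixels","range_z")})
pickle.dump(d,open("d.pkl","wb"))
E
```

```text
{'time': np.float64(0.0), 'qpos': array([-1.255,  0.287,  1.578,  0.   ,  1.279, -0.15 ]), 'dq': array([ 0.   , -0.001,  0.001, -0.   ,  0.004,  0.002]), 'joint_efforts': array([-0.0000e+00, -4.0599e+01, -2.9262e+01, -0.0000e+00,  6.0000e-03,
        0.0000e+00]), 'eef_pos': array([ 0.303, -0.602,  0.199]), 'tcp_rot': array([-0.163,  0.689, -0.687,  0.163]), 'contact_force': array([ 0.285,  0.257, -1.116]), 'wrist_torque': array([ 0.025,  0.033, -0.024]), 'opening': np.float64(1.002)}
scene {'fx': np.float64(581.531), 'fy': np.float64(581.531), 'cx': np.float64(313.459), 'cy': np.float64(228.752), 'T': array([[ 0.691, -0.511,  0.512,  1.12 ],
       [ 0.723,  0.469, -0.507, -0.568],
       [ 0.019,  0.72 ,  0.693,  0.843],
       [ 0.   ,  0.   ,  0.   ,  1.   ]])}
top {'fx': np.float64(559.387), 'fy': np.float64(559.387), 'cx': np.float64(325.592), 'cy': np.float64(241.349), 'T': array([[-0.024,  0.996, -0.083,  0.498],
       [-0.999, -0.026, -0.024, -0.051],
       [-0.026,  0.082,  0.996,  1.268],
       [ 0.   ,  0.   ,  0.   ,  1.   ]])}
```

View pics/scene1.png

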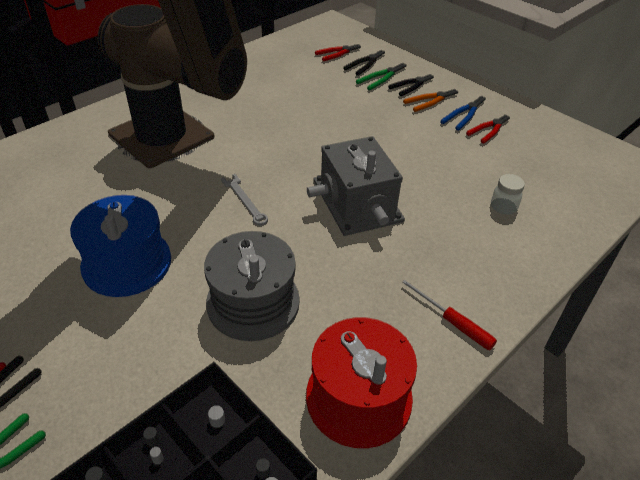

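View pics/top1.png

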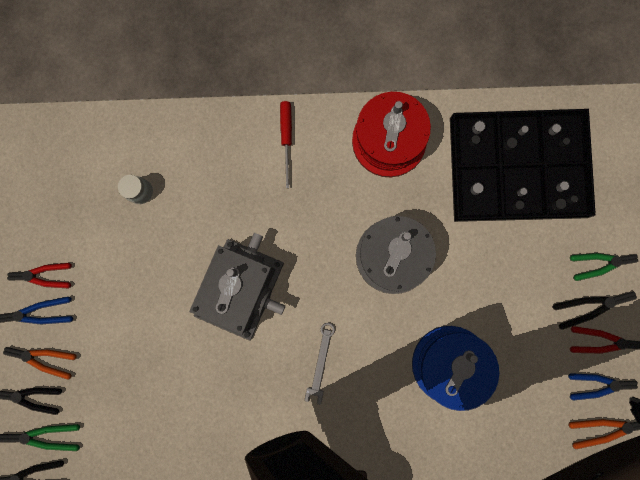

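The top view shows these candidates: gearbox (235,285), a grey box with shaft stubs; grey round winch (397,253), the bystander; and red (392,133) and blue (456,368) look-alikes. The box is the one meant. Next I'll confirm it in a crop and measure.

```bash
cat > h.py <<'E'
import numpy as np
def ray(c,u,v):
    d=np.array([(u-c["cx"])/c["fx"],-(v-c["cy"])/c["fy"],-1.]); return c["T"][:3,3],c["T"][:3,:3]@d
def onz(c,u,v,z):
    o,d=ray(c,u,v); return o+d*(z-o[2])/d[2]
def cloud(c):
    v,u=np.mgrid[:480,:640]; r=c["range_z"]
    P=np.stack([(u-c["cx"])/c["fx"]*r,-(v-c["cy"])/c["fy"]*r,-r],-1)
    W=P@c["T"][:3,:3].T+c["T"][:3,3]; W[r==0]=np.nan; return W
E
python3 - <<'E'
import pickle,cv2,numpy as np
from h import *
d=pickle.load(open("d.pkl","rb"))
t=d["top"];s=d["scene"]
a=cv2.resize(t["pixels"][230:350,180:300],None,fx=4.5,fy=4.5,interpolation=cv2.INTER_CUBIC)
b=cv2.resize(s["pixels"][125:245,300:420],None,fx=4.5,fy=4.5,interpolation=cv2.INTER_CUBIC)
cv2.imwrite("pics/crop1.png",cv2.resize(np.hstack([a,b]),(800,400)))
for n,(r0,r1,c0,c1) in dict(top=(230,350,180,300),scene=(125,245,300,420)).items():
    W=cloud(d[n])[r0:r1,c0:c1].reshape(-1,3)
    m=(W[:,2]>.135)&(W[:,2]<.17); print(n,"post",m.sum(),W[m].mean(0),W[m].min(0),W[m].max(0))
    m=(W[:,2]>.149)&(W[:,2]<.17); print(n,"posttop",m.sum(),W[m].mean(0))
    m=(W[:,2]>.1)&(W[:,2]<.112); p=W[m][:,:2].astype(np.float32); print("boxtop",cv2.minAreaRect(p))
    if n=="top": B=cv2.boxPoints(cv2.minAreaRect(p)); print(B)
E
```

```text
top post 64 [0.53343993 0.16704943 0.15186714] [0.52612731 0.16040122 0.13622881] [0.54057688 0.17585255 0.15943515]
top posttop 51 [0.53338436 0.16821724 0.15431717]
boxtop ((0.4999142289161682, 0.17788080871105194), (0.12137851864099503, 0.1500382125377655), 65.7047119140625)
[[0.40656906 0.15343219]
 [0.54331946 0.09170055]
 [0.5932594  0.20232943]
 [0.456509   0.26406106]]
scene post 91 [0.5342377  0.168339   0.14827705] [0.52340235 0.16038859 0.13504294] [0.5413234  0.17864534 0.15874761]
scene posttop 46 [0.53346807 0.16938927 0.15412841]
boxtop ((0.49742066860198975, 0.1807543933391571), (0.1236560270190239, 0.156016543507576), 66.10297393798828)
```

View pics/crop1.png

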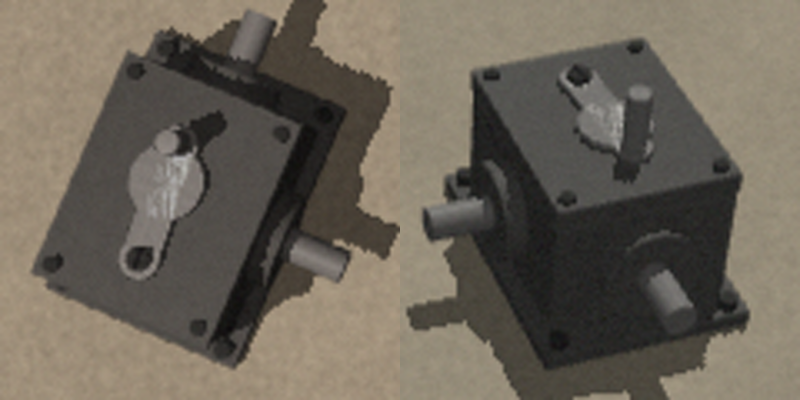

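The crop confirms the grey box with stubs. The top face measures 121x150 mm and the post's top is at z≈0.154, both matching the description. The post and the box axis give a pivot at (0.462,0.195), a radius of 76 mm (75 expected) and an angle of about 0.06 rad. I'll write a helper for the move numbers.

```bash
cat > mv.py <<'E'
import sys,numpy as np
from scipy.spatial.transform import Rotation as R
from plant import ctrl
PIV=np.array([0.462,0.195])
def rel(pos,phi,s):
    # tool y down, z (jaw) at azimuth phi
    z=np.array([np.cos(phi),np.sin(phi),0]); y=np.array([0,0,-1.]); x=np.cross(y,z)
    Rt=R.from_matrix(np.c_[x,y,z]); R0=R.from_quat(s["tcp_rot"])
    return (R0.inv()*Rt).as_rotvec(), R0.inv().apply(np.array(pos)-s["eef_pos"])
if __name__=="__main__":
    s=ctrl.get_state(); M=R.from_quat(s["tcp_rot"]).as_matrix()
    print("t",s["time"],"pos",s["eef_pos"].round(4),"jawaz",np.arctan2(M[1,2],M[0,2]).round(3),"y",M[:,1].round(3),"q",s["qpos"].round(3),"F",s["contact_force"].round(1),"op",s["opening"].round(3))
    a=[float(v) for v in sys.argv[1:]]
    for i in range(0,len(a),4):
        w,d=rel(a[i:i+3],a[i+3],s); print(a[i:i+4],"->",w.round(3).tolist(),d.round(4).tolist())
E
python3 mv.py 0.57 -0.2 0.24 1.21  0.57 -0.2 0.24 -1.93  0.533 0.169 0.24 1.21 0.533 0.169 0.24 -1.93
```

```text
Traceback (most recent call last):
  File "mv.py", line 12, in <module>
    print("t",s["time"],"pos",s["eef_pos"].round(4),"jawaz",np.arctan2(M[1,2],M[0,2]).round(3),"y",M[:,1].round(3),"q",s["qpos"].round(3),"F",s["contact_force"].round(1),"op",s["opening"].round(3))
                                                                                                                                                                               ^^^^^^^^^^^^^^^^^^
AttributeError: 'float' object has no attribute 'round'
```

```bash
sed -i 's/s\["opening"\].round(3)/s["opening"]/' mv.py
python3 mv.py 0.57 -0.2 0.24 1.21  0.57 -0.2 0.24 -1.93  0.533 0.169 0.24 1.21 0.533 0.169 0.24 -1.93
```

```text
t 0.1 pos [ 0.303  -0.6024  0.1994] jawaz -1.105 y [-0.001  0.002 -1.   ] q [-1.255  0.287  1.578  0.     1.279 -0.15 ] F [-0.7 -0.9 -0.3] op 1.000129864096655
[0.57, -0.2, 0.24, 1.21] -> [0.001, -2.315, -0.003] [-0.4193, -0.04, -0.2397]
[0.57, -0.2, 0.24, -1.93] -> [0.002, 0.825, 0.001] [-0.4193, -0.04, -0.2397]
[0.533, 0.169, 0.24, 1.21] -> [0.001, -2.315, -0.003] [-0.552, -0.0392, -0.586]
[0.533, 0.169, 0.24, -1.93] -> [0.002, 0.825, 0.001] [-0.552, -0.0392, -0.586]
```

Call:
jog_arm([
  [[0, 0, 0], [0, -0.04, 0], 0.5],
  [[0, 0.4, 0], [-0.42, -0.04, -0.24], 0.5],
  [[0, 0.4, 0], [-0.42, -0.04, -0.24], 0.5],
  [[0, 0.4, 0], [-0.42, -0.04, -0.24], 0.5],
  [[0, 0.4, 0], [-0.42, -0.04, -0.24], 0.5],
  [[0, 0.825, 0], [-0.42, -0.04, -0.24], 0.5],
  [[0, 0.825, 0], [-0.42, -0.04, -0.24], 0.5],
  [[0, 0.825, 0], [-0.42, -0.04, -0.24], 0.5],
  [[0, 0.825, 0], [-0.42, -0.04, -0.24], 0.5],
  [[0, 0.825, 0], [-0.42, -0.04, -0.24], 0.5],
])

```text
time: 0.93
eef_pos: [0.508, -0.2925, 0.2393]
tcp_rot: [0.127, 0.696, -0.695, -0.128]
contact_force: [1.1, 0.2, -0.3]
opening: 0.497
```

```bash
python3 mv.py 0.5335 0.1685 0.24 -1.93
```

```text
t 0.9333 pos [ 0.508  -0.2925  0.2393] jawaz -1.933 y [-0.001  0.003 -1.   ] q [-6.960e-01  6.500e-02  1.758e+00  1.000e-03  1.321e+00  1.236e+00] F [ 1.1  0.2 -0.3] op 0.4971559262134429
[0.5335, 0.1685, 0.24, -1.93] -> [0.002, -0.003, 0.002] [0.1394, 0.0005, -0.4402]
```

Call:
jog_arm([
  [[0, 0, 0], [0.139, 0, -0.44], 0.5],
  [[0, 0, 0], [0.139, 0, -0.44], 0.5],
  [[0, 0, 0], [0.139, 0, -0.44], 0.5],
  [[0, 0, 0], [0.139, 0, -0.44], 0.5],
  [[0, 0, 0], [0.139, 0, -0.44], 0.5],
  [[0, 0, 0], [0.139, 0, -0.44], 0.5],
  [[0, 0, 0], [0.139, 0, -0.44], 0.5],
  [[0, 0, 0], [0.139, 0, -0.44], 0.5],
  [[0, 0, 0], [0.139, 0, -0.44], 0.5],
  [[0, 0, 0], [0.139, 0, -0.44], 0.5],
])

```text
time: 1.77
eef_pos: [0.5305, 0.1236, 0.2401]
tcp_rot: [0.127, 0.696, -0.695, -0.128]
contact_force: [0.2, 0.5, 0.5]
opening: 0.498
```

Call:
jog_arm([
  [[0, 0, 0], [0, 0, 0], 0.5],
])

```text
time: 1.85
eef_pos: [0.5296, 0.1297, 0.2397]
tcp_rot: [0.124, 0.698, -0.694, -0.126]
contact_force: [-0.3, 0.1, -0.4]
opening: 0.5
```

```bash
python3 mv.py 0.5335 0.1685 0.20 -1.93 0.5335 0.1685 0.126 -1.93; python3 - <<'E'
from plant import ctrl
import cv2
cv2.imwrite("pics/w1.png",ctrl.read_camera("wrist")["pixels"])
E
```

```text
t 1.85 pos [0.5296 0.1297 0.2397] jawaz -1.926 y [-0.002  0.005 -1.   ] q [ 0.051 -0.029  1.853  0.006  1.32   1.976] F [-0.3  0.1 -0.4] op 0.500340188916108
[0.5335, 0.1685, 0.2, -1.93] -> [0.004, 0.004, 0.004] [0.0097, 0.0399, -0.0376]
[0.5335, 0.1685, 0.126, -1.93] -> [0.004, 0.004, 0.004] [0.0094, 0.1139, -0.0373]
```

View pics/w1.png

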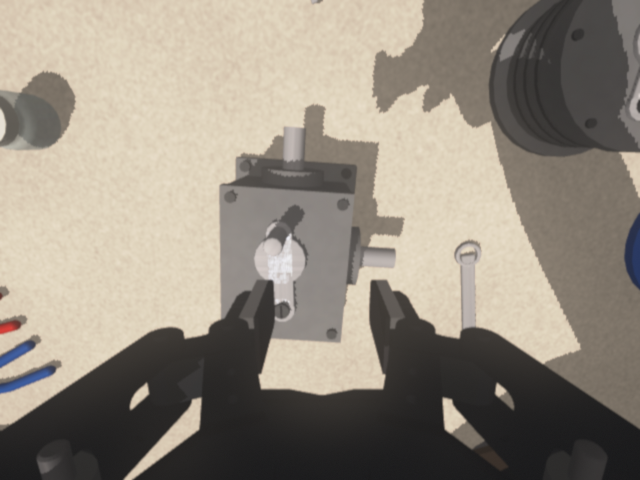

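The wrist view shows the gearbox with its post at (273,247), left of the jaw gap as expected, since the tool is about 38 mm short. I'll move over the post and then check before going down.

Call:
jog_arm([
  [[0, 0, 0], [0.009, 0.02, -0.038], 0.5],
  [[0, 0, 0], [0.009, 0.04, -0.038], 0.5],
  [[0, 0, 0], [0.009, 0.04, -0.038], 0.5],
  [[0, 0, 0], [0.009, 0.04, -0.038], 0.5],
])

```text
time: 2.23
eef_pos: [0.533, 0.1652, 0.1977]
tcp_rot: [0.123, 0.696, -0.696, -0.128]
contact_force: [0.1, -0.1, 0.2]
opening: 0.5
```

```bash
python3 mv.py 0.5335 0.1685 0.127 -1.93; python3 - <<'E'
from plant import ctrl
import cv2
cv2.imwrite("pics/w2.png",ctrl.read_camera("wrist")["pixels"])
E
```

```text
t 2.2333 pos [0.533  0.1652 0.1977] jawaz -1.927 y [-0.007  0.002 -1.   ] q [0.117 0.036 1.866 0.003 1.247 2.043] F [ 0.1 -0.1  0.2] op 0.499748110459678
[0.5335, 0.1685, 0.127, -1.93] -> [-0.001, 0.003, 0.007] [0.0002, 0.0707, -0.0033]
```

View pics/w2.png

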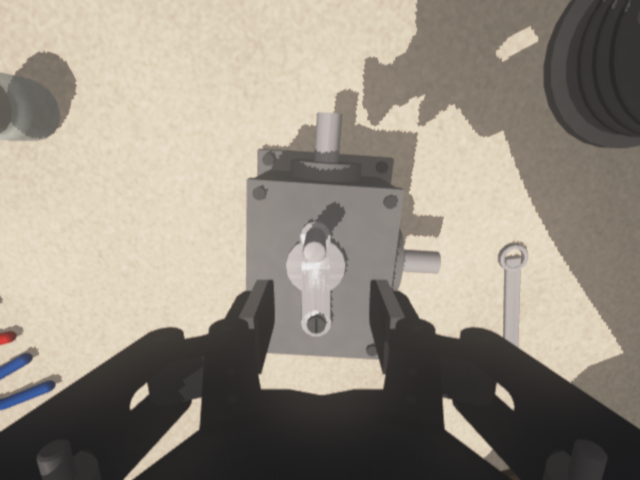

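The post at (315,247) is centred between the jaws (x about 322), so I'm descending.

Call:
jog_arm([
  [[0, 0, 0], [0, 0.03, -0.003], 0.5],
  [[0, 0, 0], [0, 0.05, -0.003], 0.5],
  [[0, 0, 0], [0, 0.07, -0.003], 0.5],
  [[0, 0, 0], [0, 0.07, -0.003], 0.5],
  [[0, 0, 0], [0, 0.07, -0.003], 0.3],
  [[0, 0, 0], [0, 0.07, -0.003], 0.3],
  [[0, 0, 0], [0, 0.07, -0.003], 0.3],
], force=20)

```text
time: 2.87
eef_pos: [0.5367, 0.1676, 0.1321]
tcp_rot: [0.126, 0.697, -0.695, -0.126]
contact_force: [-0.0, -0.5, 0.4]
opening: 0.296
```

```bash
cat > arc.py <<'E'
import numpy as np
from mv import *
s=ctrl.get_state(); M=R.from_quat(s["tcp_rot"]).as_matrix(); p0=s["eef_pos"]
print("t",s["time"],p0.round(4),"F",s["contact_force"].round(1),"op",s["opening"])
import sys
z=float(sys.argv[1])
for a in map(float,sys.argv[2:]):   # a = world azimuth of pivot->post
    p=[*(PIV+.0755*np.array([np.cos(a),np.sin(a)])),z]
    w,d=rel(p,a-np.pi/2,s); print(a,w.round(2).tolist(),d.round(3).tolist())
E
python3 arc.py 0.127 -.36 -.26 -.16 -.06 .04 .14 .24 .34 .44
```

```text
t 2.8667 [0.5367 0.1676 0.1321] F [-0.  -0.5  0.4] op 0.29603651370666345
-0.36 [0.0, 0.0, 0.0] [0.004, 0.005, 0.001]
-0.26 [0.0, -0.1, 0.0] [0.004, 0.005, -0.007]
-0.16 [0.0, -0.2, 0.0] [0.006, 0.005, -0.014]
-0.06 [0.0, -0.3, 0.0] [0.007, 0.005, -0.022]
0.04 [0.0, -0.4, 0.0] [0.01, 0.005, -0.029]
0.14 [0.0, -0.5, -0.0] [0.013, 0.005, -0.036]
0.24 [0.0, -0.6, -0.0] [0.017, 0.005, -0.042]
0.34 [0.0, -0.7, -0.0] [0.022, 0.005, -0.048]
0.44 [0.0, -0.8, -0.0] [0.027, 0.005, -0.054]
```

Call:
jog_arm([
  [[0, 0, 0], [0.004, 0.005, 0], 0.3],
  [[0, -0.1, 0], [0.004, 0.005, -0.007], 0.3],
  [[0, -0.2, 0], [0.006, 0.005, -0.014], 0.3],
  [[0, -0.3, 0], [0.007, 0.005, -0.022], 0.3],
  [[0, -0.4, 0], [0.01, 0.005, -0.029], 0.3],
  [[0, -0.5, 0], [0.013, 0.005, -0.036], 0.3],
  [[0, -0.6, 0], [0.017, 0.005, -0.042], 0.3],
  [[0, -0.6, 0], [0.017, 0.005, -0.042], 0.3],
])

```text
time: 3.53
eef_pos: [0.5356, 0.2141, 0.1282]
tcp_rot: [-0.086, 0.703, -0.701, 0.087]
contact_force: [-1.1, -0.2, 1.0]
opening: 0.299
```

```bash
python3 arc.py 0.127 .14 .24 .34 .44 .54 .64 .74 .84 .94 1.04 1.09 1.14 1.19; python3 - <<'E'
from plant import ctrl
import cv2
cv2.imwrite("pics/w3.png",ctrl.read_camera("wrist")["pixels"])
E
```

```text
t 3.5333 [0.5356 0.2141 0.1282] F [-1.1 -0.2  1. ] op 0.2986389446252117
0.14 [0.0, 0.11, -0.0] [0.001, 0.001, 0.009]
0.24 [0.0, 0.01, -0.0] [0.001, 0.001, 0.001]
0.34 [0.0, -0.09, -0.0] [0.001, 0.001, -0.006]
0.44 [0.0, -0.19, -0.0] [0.002, 0.001, -0.014]
0.54 [0.0, -0.29, -0.0] [0.004, 0.001, -0.021]
0.64 [0.0, -0.39, -0.0] [0.006, 0.001, -0.028]
0.74 [0.0, -0.49, -0.0] [0.01, 0.001, -0.035]
0.84 [0.0, -0.59, -0.0] [0.013, 0.001, -0.042]
0.94 [0.0, -0.69, -0.0] [0.018, 0.001, -0.048]
1.04 [0.0, -0.79, -0.0] [0.023, 0.001, -0.053]
1.09 [0.0, -0.84, -0.0] [0.026, 0.001, -0.056]
1.14 [0.0, -0.89, -0.0] [0.029, 0.001, -0.058]
1.19 [0.0, -0.94, -0.0] [0.032, 0.001, -0.061]
```

View pics/w3.png

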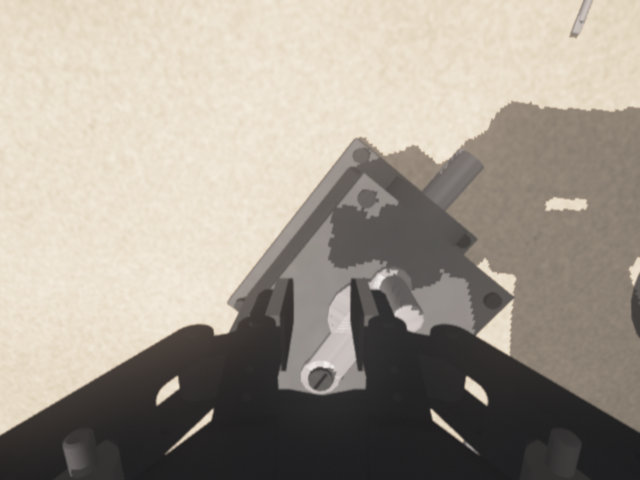

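The post appears at (400,290), outside the right finger: it wasn't caged. I'll find out why with the fixed cameras and a wrist projection.

```bash
python3 - <<'E'
from plant import ctrl
from mv import *
from h import *
import cv2
s=ctrl.get_state(); c=ctrl.read_camera("wrist"); m=c["mount"]; print(m.round(3))
def proj(P): # world
    t=R.from_quat(s["tcp_rot"]).inv().apply(np.array(P)-s["eef_pos"]); q=np.linalg.inv(m)@np.r_[t,1]
    return (c["cx"]+c["fx"]*q[0]/-q[2], c["cy"]-c["fy"]*q[1]/-q[2])
print("tcp",proj(s["eef_pos"]),"orig post base/top",proj([.5335,.1685,.115]),proj([.5335,.1685,.155]),"piv",proj([.462,.195,.115]))
T4=np.eye(4);T4[:3,:3]=R.from_quat(s["tcp_rot"]).as_matrix();T4[:3,3]=s["eef_pos"]
c2=dict(c);c2["T"]=T4@m
W=cloud(c2)
for z0,z1 in((.14,.165),):
    for cc,n in((c2,"wrist"),(ctrl.read_camera("top"),"top"),(ctrl.read_camera("scene"),"scene")):
        W=cloud(cc).reshape(-1,3); 
        k=(W[:,2]>z0)&(W[:,2]<z1)&(np.hypot(W[:,0]-.5335,W[:,1]-.1685)<.025); print(n,k.sum(),np.median(W[k],0).round(4) if k.any() else "")
        if n!="wrist": cv2.imwrite(f"pics/{n}2.png",cc["pixels"])
t=cv2.imread("pics/top2.png")[220:360,160:320];u=cv2.imread("pics/scene2.png")[110:250,290:450]
cv2.imwrite("pics/crop2.png",np.hstack([cv2.resize(t,(400,350)),cv2.resize(u,(400,350))]))
E
```

```text
[[ 0.001 -0.965 -0.264 -0.067]
 [-0.001  0.264 -0.965 -0.173]
 [ 1.     0.001 -0.001 -0.002]
 [ 0.     0.     0.     1.   ]]
tcp (np.float64(324.33502422430695), np.float64(272.7608179436878)) orig post base/top (np.float64(397.7713038781144), np.float64(285.2123652569446)) (np.float64(415.8492900332059), np.float64(318.5298595141253)) piv (np.float64(324.65752874162047), np.float64(377.4898431651584))
wrist 867 [0.5364 0.1733 0.1541]
top 60 [0.5339 0.1672 0.1547]
scene 81 [0.5349 0.1682 0.1513]
```

View pics/crop2.png

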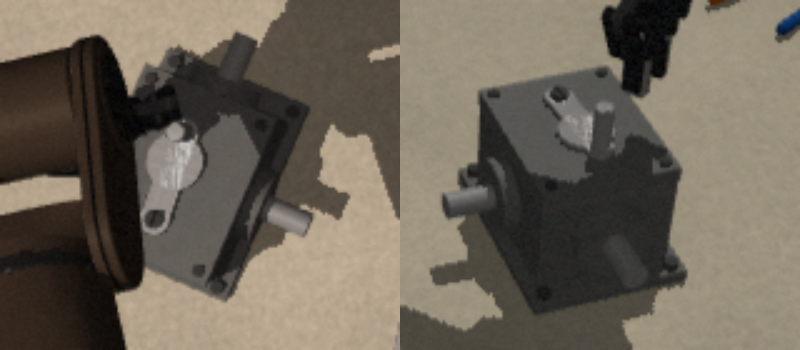

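```bash
python3 - <<'E'
from plant import ctrl
from mv import *
from h import *
import cv2
s=ctrl.get_state(); Rt=R.from_quat(s["tcp_rot"])
print(s["time"],s["eef_pos"],s["qpos"].round(3))
for n in("scene","top"):
    c=ctrl.read_camera(n)
    def proj(P):
        q=np.linalg.inv(c["T"])@np.r_[P,1]; return np.array([c["cx"]+c["fx"]*q[0]/-q[2], c["cy"]-c["fy"]*q[1]/-q[2]]).round(0)
    pts={k:proj(s["eef_pos"]+Rt.apply(v)) for k,v in dict(tcp=[0,0,0],zp=[0,0,.013],zm=[0,0,-.013],up=[0,-.05,0]).items()}
    print(n,pts,"post",proj([.5335,.1685,.155]))
    im=c["pixels"].copy(); im=cv2.convertScaleAbs(im,alpha=1.8)
    x,y=pts["tcp"].astype(int)
    k=im[y-70:y+70,x-70:x+70]; k=cv2.resize(k,(560,560),interpolation=cv2.INTER_CUBIC)
    for p in pts.values(): cv2.circle(k,(int((p[0]-x+70)*4),int((p[1]-y+70)*4)),4,(0,255,255),-1)
    cv2.imwrite(f"pics/p_{n}.png",k)
a=np.hstack([cv2.imread("pics/p_scene.png"),cv2.imread("pics/p_top.png")]); cv2.imwrite("pics/p3.png",cv2.resize(a,(800,400)))
E
```

```text
3.7333 [0.53562933 0.21272329 0.12763544] [0.201 0.141 1.887 0.003 1.112 1.53 ]
scene {'tcp': array([385., 156.]), 'zp': array([382., 159.]), 'zm': array([388., 153.]), 'up': array([388., 135.])} post [371. 153.]
top {'tcp': array([211., 272.]), 'zp': array([217., 270.]), 'zm': array([204., 274.]), 'up': array([205., 271.])} post [229. 272.]
```

View pics/p3.png

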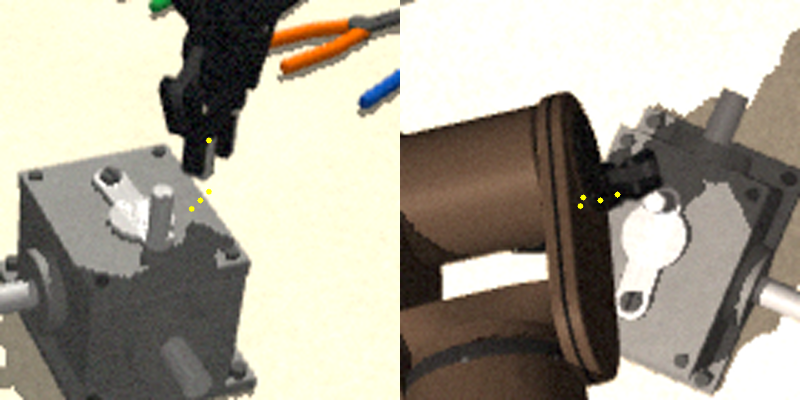

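```bash
python3 - <<'E'
from plant import ctrl
from mv import *
from h import *
import cv2
s=ctrl.get_state(); c=ctrl.read_camera("wrist")
c["T"]=c["mount"]; Wt=cloud(c)  # tool coords
T4=np.eye(4);T4[:3,:3]=R.from_quat(s["tcp_rot"]).as_matrix();T4[:3,3]=s["eef_pos"]
Ww=Wt@T4[:3,:3].T+T4[:3,3]
for u,v in((283,300),(285,285),(290,282),(280,330),(360,300),(353,285),(370,330)): print((u,v),"tool",Wt[v,u].round(4))
for u,v in((490,300),(365,200),(320,378),(330,345),(410,312),(320,395),(300,350),(560,250),(100,250)): print((u,v),"world",Ww[v,u].round(4))
c=ctrl.read_camera("scene"); W=cloud(c)
for v in range(130,152,2): print(v,[W[v,u].round(3).tolist() for u in (378,384,390)], c["pixels"][v,384])
cs=cloud(ctrl.read_camera("top"))
E
```

```text
(283, 300) tool [-0.011  -0.0565 -0.0159]
(285, 285) tool [-0.0113 -0.0431 -0.0165]
(290, 282) tool [-0.0116 -0.0405 -0.0147]
(280, 330) tool [-0.0055 -0.0684 -0.0159]
(360, 300) tool [-0.0113 -0.0573  0.0127]
(353, 285) tool [-0.0114 -0.0435  0.0113]
(370, 330) tool [-0.0122 -0.08    0.0132]
(490, 300) world [0.5371 0.1111 0.1136]
(365, 200) world [0.5772 0.1996 0.1133]
(320, 378) world [nan nan nan]
(330, 345) world [0.4857 0.1966 0.1149]
(410, 312) world [0.5359 0.1711 0.154 ]
(320, 395) world [0.5449 0.2167 0.233 ]
(300, 350) world [0.475  0.2134 0.1105]
(560, 250) world [ 0.5614 -0.0058 -0.0007]
(100, 250) world [ 0.4602  0.4068 -0.0012]
130 [[0.544, 0.168, 0.215], [0.557, 0.169, 0.222], [0.553, 0.194, 0.208]] [3 8 5]
132 [[0.543, 0.17, 0.209], [0.557, 0.17, 0.217], [0.554, 0.194, 0.204]] [12  5  4]
134 [[0.358, 0.408, -0.001], [0.558, 0.17, 0.213], [0.551, 0.199, 0.195]] [0 2 1]
136 [[0.363, 0.402, -0.001], [0.545, 0.188, 0.193], [0.547, 0.204, 0.186]] [11 12 15]
138 [[0.37, 0.394, 0.0], [0.544, 0.19, 0.186], [0.548, 0.204, 0.182]] [10 13  6]
140 [[0.377, 0.387, 0.001], [0.545, 0.189, 0.183], [0.533, 0.226, 0.159]] [23 17 18]
142 [[0.529, 0.192, 0.168], [0.546, 0.188, 0.179], [0.404, 0.4, 0.003]] [20 20 18]
144 [[0.529, 0.192, 0.163], [0.546, 0.19, 0.173], [0.407, 0.397, 0.0]] [12  5  7]
146 [[0.488, 0.247, 0.11], [0.547, 0.189, 0.169], [0.413, 0.39, 0.001]] [8 4 1]
148 [[0.493, 0.24, 0.111], [0.543, 0.196, 0.159], [0.42, 0.382, 0.002]] [64 72 72]
150 [[0.497, 0.236, 0.109], [0.415, 0.365, 0.002], [0.424, 0.378, 0.0]] [128 149 159]
```

The fingers passed over the post. Wrist and scene depth both put the real fingertips about 33 mm behind the reported TCP: at z≈0.16 with the TCP at 0.128, while the post's top is at 0.155. So I need TCP z≈0.096 for real overlap. The lateral centring is fine. I'm rising, going back over the post and going lower.

```bash
python3 mv.py 0.534 0.1685 0.16 -1.93
```

```text
t 3.9833 pos [0.5355 0.2126 0.1272] jawaz -1.329 y [ 0.     0.003 -1.   ] q [0.201 0.142 1.887 0.003 1.112 1.529] F [-0.5  0.4  0.6] op 0.30266136231675406
[0.534, 0.1685, 0.16, -1.93] -> [0.003, 0.601, -0.0] [0.012, -0.0329, 0.0424]
```

Call:
jog_arm([
  [[0, 0, 0], [0, -0.033, 0], 0.5],
  [[0, 0, 0], [0, -0.033, 0], 0.5],
  [[0, 0.3, 0], [0.006, -0.033, 0.02], 0.5],
  [[0, 0.6, 0], [0.012, -0.033, 0.042], 0.5],
  [[0, 0.6, 0], [0.012, -0.033, 0.042], 0.5],
  [[0, 0.6, 0], [0.012, -0.033, 0.042], 0.5],
  [[0, 0.6, 0], [0.012, -0.033, 0.042], 0.5],
  [[0, 0.6, 0], [0.012, -0.033, 0.042], 0.5],
])

```text
time: 4.65
eef_pos: [0.5342, 0.1686, 0.1603]
tcp_rot: [0.127, 0.697, -0.695, -0.127]
contact_force: [-0.3, 0.8, -0.3]
opening: 0.502
```

```bash
python3 mv.py 0.534 0.1685 0.096 -1.93
```

```text
t 4.65 pos [0.5342 0.1686 0.1603] jawaz -1.932 y [ 0.001  0.003 -1.   ] q [0.123 0.07  1.9   0.003 1.169 2.054] F [-0.3  0.8 -0.3] op 0.5018994814101011
[0.534, 0.1685, 0.096, -1.93] -> [0.003, -0.002, -0.0] [0.0002, 0.0643, 0.0004]
```

Call:
jog_arm([
  [[0, 0, 0], [0, 0.02, 0], 0.5],
  [[0, 0, 0], [0, 0.035, 0], 0.5],
  [[0, 0, 0], [0, 0.05, 0], 0.5],
  [[0, 0, 0], [0, 0.05, 0], 0.5],
  [[0, 0, 0], [0, 0.05, 0], 0.5],
])

```text
time: 5.07
eef_pos: [0.5337, 0.1687, 0.1096]
tcp_rot: [0.126, 0.697, -0.695, -0.127]
contact_force: [0.4, -0.1, 0.2]
opening: 0.499
```

```bash
python3 mv.py 0.534 0.1685 0.096 -1.93; python3 - <<'E'
from plant import ctrl
from h import *
import cv2,numpy as np
w=ctrl.read_camera("wrist"); cs=ctrl.read_camera("scene")
w["T"]=w["mount"];W=cloud(w)
k=(np.abs(W[...,2])<.05)&(np.abs(W[...,2])>.013)&(np.abs(W[...,0])<.02); k&=W[...,1]<-.015
print("max finger tool y",np.nanmax(np.where(k,W[...,1],np.nan)))
cv2.imwrite("pics/c4.png",np.hstack([cv2.resize(w["pixels"],(400,300)),cv2.resize(cs["pixels"][95:215,300:460],(400,300))]))
E
```

```text
t 5.0667 pos [0.5337 0.1687 0.1096] jawaz -1.93 y [-0.001  0.003 -1.   ] q [0.124 0.128 1.938 0.003 1.076 2.052] F [ 0.4 -0.1  0.2] op 0.49887670787166016
[0.534, 0.1685, 0.096, -1.93] -> [0.002, -0.0, 0.002] [-0.0004, 0.0136, 0.0001]
max finger tool y -0.03189215379000773
```

View pics/c4.png

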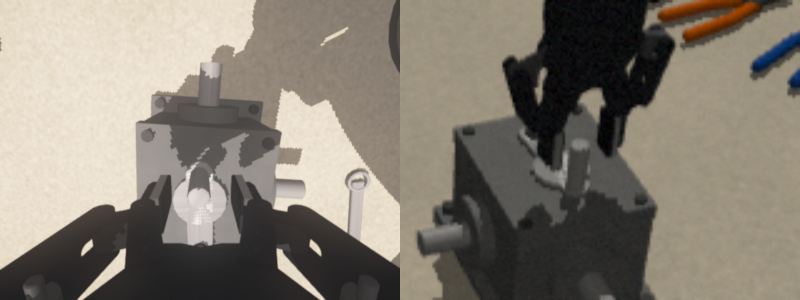

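```bash
python3 - <<'E'
from plant import ctrl
from h import *
import cv2,numpy as np
from mv import R
s=ctrl.get_state()
cs=ctrl.read_camera("scene"); W=cloud(cs)
dark=cs["pixels"].max(2)<60
k=dark&(W[...,2]>.125)&(W[...,2]<.165)&(np.hypot(W[...,0]-.534,W[...,1]-.169)<.06)
n,l=cv2.connectedComponents(k.astype(np.uint8))
for i in range(1,n):
    m=l==i
    if m.sum()>8:
        t=R.from_quat(s["tcp_rot"]).inv().apply(W[m]-s["eef_pos"]); print(m.sum(),"world med",np.median(W[m],0).round(4),"tool min",t.min(0).round(4),"max",t.max(0).round(4))
E
```

```text
76 world med [0.547  0.1901 0.1562] tool min [-0.0113 -0.0534 -0.0349] max [ 0.0138 -0.0338 -0.0199]
53 world med [0.53   0.1391 0.1574] tool min [-0.0119 -0.0531  0.021 ] max [ 0.0093 -0.034   0.0352]
```

The scene depth shows both fingers straddling the post (tool z about ±20–35 mm, x ±11 mm), with tips at z≈0.143. Lowering 15 mm more and narrowing.

Call:
jog_arm([
  [[0, 0, 0], [0, 0.015, 0], 0.5],
  [[0, 0, 0], [0, 0.015, 0], 0.5],
  [[0, 0, 0], [0, 0.015, 0], 0.28],
  [[0, 0, 0], [0, 0.015, 0], 0.28],
  [[0, 0, 0], [0, 0.015, 0], 0.28],
])

```text
time: 5.63
eef_pos: [0.5359, 0.1691, 0.0978]
tcp_rot: [0.128, 0.697, -0.694, -0.125]
contact_force: [-0.1, 0.8, 1.3]
opening: 0.28
```

```bash
python3 arc.py 0.095 -.26 -.16 -.06 .04 .14 .24
```

```text
t 5.6333 [0.5359 0.1691 0.0978] F [-0.1  0.8  1.3] op 0.27967295243793006
-0.26 [0.0, -0.1, -0.0] [0.003, 0.003, -0.006]
-0.16 [0.0, -0.2, -0.0] [0.004, 0.003, -0.013]
-0.06 [0.0, -0.3, -0.0] [0.006, 0.003, -0.021]
0.04 [0.0, -0.4, -0.0] [0.009, 0.003, -0.028]
0.14 [0.0, -0.5, -0.0] [0.012, 0.003, -0.034]
0.24 [0.0, -0.6, -0.01] [0.016, 0.003, -0.041]
```

Call:
jog_arm([
  [[0, -0.1, 0], [0.003, 0.002, -0.006], 0.28],
  [[0, -0.2, 0], [0.004, 0.002, -0.013], 0.28],
  [[0, -0.3, 0], [0.006, 0.002, -0.021], 0.28],
  [[0, -0.4, 0], [0.009, 0.002, -0.028], 0.28],
  [[0, -0.5, 0], [0.012, 0.002, -0.034], 0.28],
  [[0, -0.6, 0], [0.016, 0.002, -0.041], 0.28],
  [[0, -0.6, 0], [0.016, 0.002, -0.041], 0.28],
])

```text
time: 6.22
eef_pos: [0.5361, 0.2138, 0.0967]
tcp_rot: [-0.083, 0.703, -0.701, 0.088]
contact_force: [0.2, -0.5, -0.4]
opening: 0.28
```

```bash
python3 arc.py 0.095 .34 .44 .54 .64 .74 .84 .94 1.04 1.09 1.14 1.19 1.24; python3 - <<'E'
from plant import ctrl
import cv2,numpy as np
w=ctrl.read_camera("wrist"); cs=ctrl.read_camera("scene")
cv2.imwrite("pics/c5.png",np.hstack([cv2.resize(w["pixels"],(400,300)),cv2.resize(cs["pixels"][95:215,300:460],(400,300))]))
E
```

```text
t 6.2167 [0.5361 0.2138 0.0967] F [ 0.2 -0.5 -0.4] op 0.2801426055848041
0.34 [0.0, -0.1, -0.01] [0.001, 0.002, -0.007]
0.44 [0.0, -0.2, -0.01] [0.002, 0.002, -0.014]
0.54 [0.0, -0.3, -0.01] [0.004, 0.002, -0.022]
0.64 [0.0, -0.4, -0.01] [0.007, 0.002, -0.029]
0.74 [-0.0, -0.5, -0.01] [0.01, 0.002, -0.036]
0.84 [-0.0, -0.6, -0.01] [0.014, 0.002, -0.042]
0.94 [-0.0, -0.7, -0.01] [0.019, 0.002, -0.048]
1.04 [-0.0, -0.8, -0.01] [0.024, 0.002, -0.054]
1.09 [-0.0, -0.85, -0.01] [0.026, 0.002, -0.056]
1.14 [-0.0, -0.9, -0.01] [0.029, 0.002, -0.059]
1.19 [-0.0, -0.95, -0.01] [0.032, 0.002, -0.061]
1.24 [-0.0, -1.0, -0.01] [0.035, 0.002, -0.063]
```

View pics/c5.png

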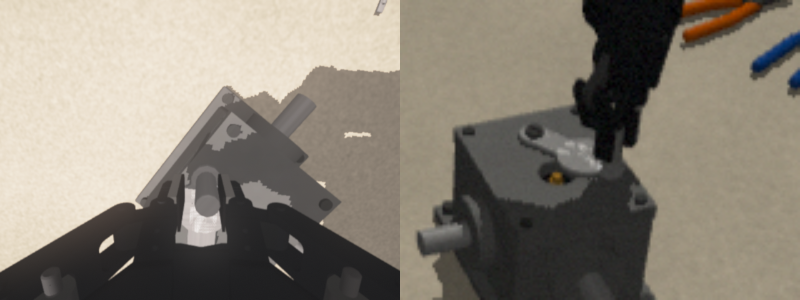

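The post is now caged and the cover is turning, with the port beginning to show at scene-crop (555,177). Continuing along the arc to about a quarter turn.

Call:
jog_arm([
  [[0, -0.1, 0], [0.001, 0.002, -0.007], 0.28],
  [[0, -0.2, 0], [0.002, 0.002, -0.014], 0.28],
  [[0, -0.3, 0], [0.004, 0.002, -0.022], 0.28],
  [[0, -0.4, 0], [0.007, 0.002, -0.029], 0.28],
  [[0, -0.5, 0], [0.01, 0.002, -0.036], 0.28],
  [[0, -0.6, 0], [0.014, 0.002, -0.042], 0.28],
  [[0, -0.7, 0], [0.019, 0.002, -0.048], 0.28],
  [[0, -0.8, 0], [0.024, 0.002, -0.054], 0.28],
  [[0, -0.9, 0], [0.029, 0.002, -0.059], 0.28],
  [[0, -0.94, 0], [0.031, 0.002, -0.06], 0.28],
])

```text
time: 7.15
eef_pos: [0.4917, 0.2645, 0.0951]
tcp_rot: [0.39, -0.587, 0.588, -0.396]
contact_force: [1.9, -0.1, -0.2]
opening: 0.283
```

Call:
jog_arm([
  [[0, 0, 0], [0, 0, 0], 0.28],
  [[0, 0, 0], [0, 0, 0], 0.28],
])

```text
time: 7.32
eef_pos: [0.4918, 0.2644, 0.0955]
tcp_rot: [0.389, -0.588, 0.588, -0.396]
contact_force: [0.1, -0.5, -0.3]
opening: 0.28
```

```bash
python3 arc.py 0.095 1.09 1.14 1.19 ; python3 - <<'E'
from plant import ctrl
from h import *
import cv2,numpy as np
w=ctrl.read_camera("wrist"); cs=ctrl.read_camera("scene")
W=cloud(cs)[100:220,300:460]
cv2.imwrite("pics/c6.png",np.hstack([cv2.resize(w["pixels"],(400,300)),cv2.resize(cs["pixels"][95:215,300:460],(400,300))]))
E
```

```text
t 7.3167 [0.4918 0.2644 0.0955] F [ 0.1 -0.5 -0.3] op 0.2800536509821459
1.09 [-0.01, 0.09, -0.01] [0.0, 0.001, 0.006]
1.14 [-0.01, 0.04, -0.01] [0.0, 0.001, 0.002]
1.19 [-0.01, -0.01, -0.01] [-0.0, 0.0, -0.002]
```

View pics/c6.png

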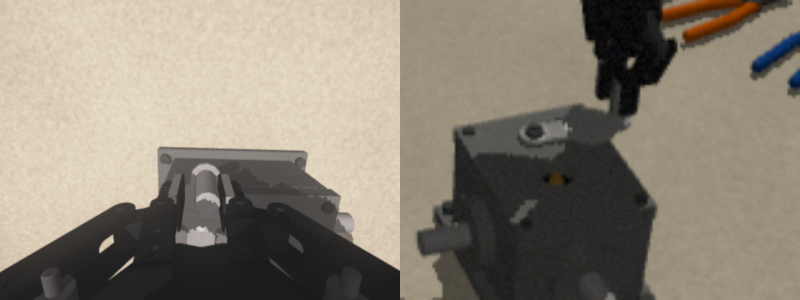

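The cover is turned about a quarter and the port is clear at crop (557,178). Opening symmetrically and lifting straight up.

Call:
jog_arm([
  [[0, 0, 0], [0, 0, 0], 0.45],
  [[0, 0, 0], [0, 0, 0], 0.45],
  [[0, 0, 0], [0, 0, 0], 0.45],
  [[0, 0, 0], [0, -0.03, 0], 0.45],
  [[0, 0, 0], [0, -0.06, 0], 0.45],
  [[0, 0, 0], [0, -0.09, 0], 0.45],
  [[0, 0, 0], [0, -0.12, 0], 0.45],
  [[0, 0, 0], [0, -0.14, 0], 0.45],
  [[0, 0, 0], [0, -0.14, 0], 0.45],
])

```text
time: 8.17
eef_pos: [0.4935, 0.2646, 0.2416]
tcp_rot: [0.386, -0.587, 0.589, -0.399]
contact_force: [0.4, -0.2, 1.1]
opening: 0.451
```

```bash
python3 mv.py 0.60 0.0 0.26 -1.3
```

```text
t 8.1667 pos [0.4935 0.2646 0.2416] jawaz -0.394 y [ 0.018  0.008 -1.   ] q [ 0.31  -0.009  1.83   0.002  1.301  0.703] F [ 0.4 -0.2  1.1] op 0.45123699622923735
[0.6, 0.0, 0.26, -1.3] -> [-0.006, 0.906, -0.019] [0.2033, -0.0185, 0.2001]
```

```bash
python3 - <<'E'
from plant import ctrl
from h import *
from mv import R
import cv2,numpy as np
s=ctrl.get_state(); w=ctrl.read_camera("wrist"); cs=ctrl.read_camera("scene"); ct=ctrl.read_camera("top")
T4=np.eye(4);T4[:3,:3]=R.from_quat(s["tcp_rot"]).as_matrix();T4[:3,3]=s["eef_pos"]; w["T"]=T4@w["mount"]
for n,c in(("wrist",w),("scene",cs),("top",ct)):
    W=cloud(c); k=(W[...,2]>.148)&(W[...,2]<.162)&(np.hypot(W[...,0]-.462,W[...,1]-.195)<.1)
    if k.sum()>5:
        p=np.median(W[k],0); print(n,k.sum(),p.round(4),"angle",np.arctan2(p[1]-.195,p[0]-.462)+.424, np.hypot(p[1]-.195,p[0]-.462))
    else: print(n,k.sum())
cv2.imwrite("pics/c7.png",np.hstack([cv2.resize(w["pixels"],(400,300)),cv2.resize(cs["pixels"][95:335,190:510],(400,300))]))
d=__import__("pickle").load(open("d.pkl","rb"))["top"]
for c in(d,ct):
    W=cloud(c); r=W[200:300,350:445].reshape(-1,3); k=(r[:,2]>.148)&(r[:,2]<.165); print("winch post",r[k].mean(0).round(4))
E
```

```text
wrist 321 [0.4954 0.2666 0.1546] angle 1.557695222600962 0.07897911855714784
scene 41 [0.497  0.2627 0.1539] angle 1.5182418053409918 0.07622163846652981
top 48 [0.4966 0.261  0.1545] angle 1.512250136398417 0.07452776658344143
winch post [ 0.5976 -0.1864  0.1558]
winch post [ 0.5975 -0.1862  0.1551]
```

View pics/c7.png

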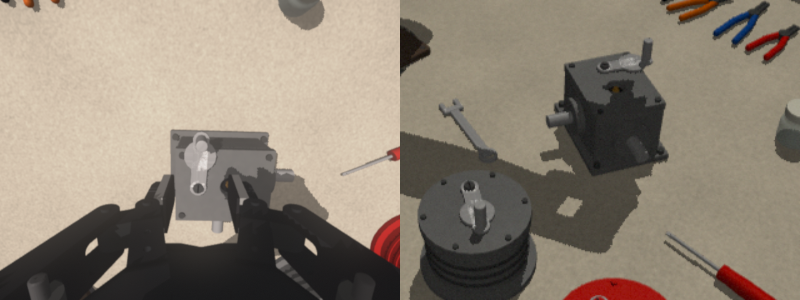

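The cover stands at about 1.52 rad (all three cameras agree), the port is open, the winch post hasn't moved and the gripper is clear above. Handing in.

```bash
python3 -c "
from plant import ctrl
print(ctrl.sign_off())"
```

```text
the job is handed in; nothing more can be done
None
```

The gearbox cover is swung open about a quarter turn, and I handed the job in after about 8.4 s of robot time. I loosely caged its post between the fingers, followed the arc around the pivot, opened the fingers and lifted clear.

**Last checks:**
- **Cover angle:** the scene, top and wrist cameras put it at 1.52, 1.51 and 1.56 rad. That is past the 0.8 needed to clear the port and short of the 1.9 stop.
- **Port:** it is visible and uncovered in the scene view.
- **Winch:** its post moved 0.2 mm horizontally between the first and last pictures, which is within measurement noise.
- **Force and clearance:** reported tool forces stayed around 2 N or less. The fingertips ended roughly 50 mm above the post, touching nothing.

**What disagreed:** my first sweep passed over the post without touching it. Wrist and scene depth showed the real fingertips about 33 mm behind the reported TCP, which is more than the stated swing of the pads explains. I worked about 32 mm lower on the second pass, and that moved the cover.

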